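# Put the last tray of tins away in the pantry rack

### The job

Take the red tin that was left standing in the free bay of the rack and stand it in the empty half of the blue tray. Then pick the tray up by its orange handle and slide it, flanges in the slots, into that free bay until it is fully home against the stop, with both tins standing upright in it, and let go. Leave the full grey tray and everything else on the table as they are.

Things in the scene. Friction and masses are not known exactly. Their poses are not given: they have to be found in the camera images.
- tray: blue tray to be put away (loose, 0.3 kg): 220 mm long (x), tub 108 mm wide (y), 132 mm over the side flanges; floor 4 mm thick, walls 20 mm high, inner floor 214 x 102 mm. Flanges along both long sides are 5 mm thick, underside 15 mm above the tray's underside. Origin: centre of the underside; z up. Both ends are alike, either may go in first. One tin fits in each half, at about x = +60 and x = -60 mm
- tray_handle (a point): centre of the tray's orange handle bar, 92 mm above the tray's underside, over its middle. The bar is 12 mm thick (along the tray's x), 104 mm long (along its y) and 16 mm high, on two thin steel posts at y = +-48 mm. Axes as the tray's
- loaded_tin: red tin with a pale band already standing in one half of the tray: 60 mm across, 55 mm tall, about 0.2 kg, loose. Origin: centre of its underside (on the tray's floor, 4 mm above the tray's origin)
- stray_tin: the other red tin, the same size and mass, left standing on the green pad in the free bay. Origin: centre of its underside
- rack: fixed grey two-bay tray rack, open above: 322 mm wide (y), 48 mm high, bay centres at y = +-79 mm. Trays go in along its +x from mouths at x = -110 mm (flared guides reach x = -135 mm) to a stop wall with its face at x = +110 mm. Each bay is 140 mm wide between its walls, 116 mm between the ledges and between the lips at its sides. Origin: centre, on the table
- rack_slots (a point): point in the middle of the rack at the height of the ledge tops, 23 mm above the table; axes as the rack's. At both sides of each bay a ledge (top at 23 mm) and a lip (underside at 37 mm, top at 43 mm) form a slot that takes the tray's flange, so a tray can only be slid in from the mouth, with 4 mm play either side
- pad: thin green pad fixed on the table, 180 x 100 mm, 3 mm thick, in the middle of the free bay; its x axis points into the bay like the rack's. Origin: centre of its underside. A tray fully home in this bay, against the stop, has its origin straight above this one, 8 mm up (flanges lying on the ledges)
- full_tray: grey tray of the same shape (black handle, two yellow tins fixed in it, 0.8 kg, loose), already home in the other bay; origin and axes as for the blue tray. It must stay there
- nut_jar: bystander, to be left alone: jar with a green cap, 74 mm across, 120 mm tall, standing in front of the mouth of the occupied bay. Origin: centre of its underside
- soup_can: bystander, to be left alone: green can, 68 mm across, 100 mm tall, standing close by the blue tray, on the robot's side of it. Origin: centre of its underside
- syrup: bystander, to be left alone: amber bottle, red cap, 68 mm across, 190 mm tall. Origin: centre of its underside
- bean_can: bystander, to be left alone: red can, 68 mm across, 100 mm tall. Origin: centre of its underside
- juice: bystander, to be left alone: red bottle, 60 mm across, 150 mm tall. Origin: centre of its underside
- jam_jar: bystander, to be left alone: red jar, white cap, 64 mm across, 90 mm tall. Origin: centre of its underside
Things that resemble listed ones, but are neither listed nor needed, are in the scene too. What is shaped like the stray_tin but purple, turquoise or yellow is not meant.

How it is judged (in metres and radians):
On the way, in this order (a step that is already met when the one before it is completed fails the run):
1. the stray tin stands in the tray, let go, the tray still out of the rack (x of stray_tin in the frame of tray between -0.083 and 0.083 m and y of stray_tin in the frame of tray between -0.028 and 0.028 m and z of stray_tin in the frame of tray between 0 and 0.01 m and angle between stray_tin's own z axis and vertical below 0.15 rad and contact force between stray_tin and the fingers below 0.3 N and x of tray in the frame of pad below -0.22 m), for 0.2 s.
2. the tray is partly in the free bay, its flanges in the slots (x of tray in the frame of pad between -0.2 and -0.03 m and y of tray in the frame of pad between -0.012 and 0.012 m and z of tray in the frame of pad between 0.002 and 0.022 m and angle between the x axis of tray and the x axis of pad, either way round below 0.08 rad), for 0.1 s.
At the end, for the whole second after the job is handed in: the blue tray lies in the free bay on both ledges, within 9 mm of the stop and square to it, and both red tins stand upright on its floor, all at rest and let go (x of tray in the frame of pad between -0.009 and 0.006 m and y of tray in the frame of pad between -0.008 and 0.008 m and z of tray in the frame of pad between 0.004 and 0.012 m and angle between the x axis of tray and the x axis of pad, either way round below 0.05 rad and x of stray_tin in the frame of tray between -0.083 and 0.083 m and y of stray_tin in the frame of tray between -0.028 and 0.028 m and z of stray_tin in the frame of tray between 0 and 0.01 m and angle between each of stray_tin, loaded_tin's own z axis and vertical below 0.15 rad and x of loaded_tin in the frame of tray between -0.083 and 0.083 m and y of loaded_tin in the frame of tray between -0.028 and 0.028 m and z of loaded_tin in the frame of tray between 0 and 0.01 m and linear speed of each of tray, stray_tin, loaded_tin below 0.02 m/s); the robot touches nothing.
It fails at once if the full grey tray is shifted by more than 15 mm (distance of full_tray from where it was at the start of the episode above 0.015 m).
It fails at once if a tin is tipped over (angle between any of stray_tin, loaded_tin's own z axis and vertical above 0.6 rad).
It fails at once if a bystander is shifted by more than 30 mm or tipped (distance of any of nut_jar, soup_can, syrup, bean_can, juice, jam_jar from where it was at the start of the episode above 0.03 m or angle between any of nut_jar, soup_can, syrup, bean_can, juice, jam_jar's own z axis and vertical above 0.3 rad).
It also fails if it takes over 70 s, if anything falls off the work surface, if the arm or the gripper's body presses on something with over 40 N, if the wrist force passes 120 N, or if a joint passes its speed limit or range.

### The arm

A 6-joint arm with a two-finger parallel gripper is mounted at the origin on the work surface. World frame = base frame: x ahead of the robot, y to its left, z up, the work surface at z = 0. Lengths are in mm, angles in rad, forces in N, time in s.
With the tool pointing down it reaches from about 350 to 975 mm from the base axis. Payload 7.1 kg.
Tool frame: the origin (TCP) lies midway between the tips of the shut fingers; the grasp point (between the pads) lies 19 mm behind it (ctrl.grasp_offset is the distance from the TCP to the grasp point, in mm); z points along the fingers, y is the line along which they close (so a half turn about z gives the same grasp; the last joint's range is limited). The gripper opens to 88 mm and grips with 3 to 60 N. Pads are 20 mm wide; open, the fingers measure 115 mm over their backs; the gripper's body (75 mm by 178 mm) begins 61 mm behind the grasp point.
Start: joints at [1.325, 0.423, 1.63, -0, 1.089, -0.019], TCP at [140.507, 608.985, 222.675] pointing down, gripper open.
Joint ranges: [-3, 3], [-0.9, 2.11], [0.09, 2.58], [-1.31, 4.45], [0.11, 2.69], [-2.54, 2.54]. Speed limits (rad/s): [2.39, 2.39, 3.01, 3.14, 3.14, 3.14].

### API

Orientations are given as a rotation vector (axis times angle).
In Python, from workcell import ctrl gives the robot as it stands. The module is installed in compiled form; this text tells all that it offers.
- The arm moves only by the tool servo_tool, never from a script. Its argument "rows" is a list of rows, each a list of 7 numbers: the turn, a rotation vector about the tool's x, y, z as a fraction of full scale, then the shift along the tool's x, y, z as a fraction of full scale, then the finger opening in mm, from 0 to 87.8. A call has 1 to 10 rows; each row is the pose to reach, as a shift and turn from the pose commanded when the call began, along the tool's axes at that moment; what a row does not reach only later rows make up. Full scale, the value 1, is 20 cm for a shift and 1.5 rad for a turn. A row lasts 1/8 s, in which the tool goes at most 62.5 mm and 10.7 degrees, less where a joint would pass 70% of its speed; a pose out of reach is approached as far as the arm can. A call with a number of a shift or a turn outside -1 to 1 is refused whole. A call with a gripper value outside its range is refused whole. The fingers move at their own pace and stop on an object; the grip force is fixed at half the most. Time passes only in rows, so rows that repeat a pose let the fingers close. It gives the time, the measured TCP pose, the force, the opening and the grip force at its end, in the units of the state.
- ctrl.get_obs(): the state, without advancing time (a new reading comes with each control period).
- ctrl.get_image(name): name is "scene" or "top" or "wrist"; returns (picture, depth): 480x640x3 uint8, red, green, blue; 480x640 float32, mm along the optical axis (not along the pixel's ray), 0 where there is no reading.
- ctrl.camera_info(name): a dict with "intrinsics" (3x3 intrinsics, pixels), "k1" (the pictures are not rectified: a ray, as slopes to the right and down, at radius r is drawn at 1 + k1 r^2 times it, then the intrinsics apply), "R" (3x3) and "t" (3): a world point X has camera coordinates R X + t. Camera axes: x right, y down, z forward; pixel columns grow to the right and rows downward; lengths in mm; the calibration is good to about 2 mm. A picture is of the moment at which its call begins: read the wrist's pose just before it. camera_info takes no time and is no camera call; for the wrist camera it gives the pose at the moment of the call.
- ctrl.close_job(): hands the job in; it is judged then, once.
The state is a dict: "t": time; "qpos": joint angles; "qvel": joint speeds; "joint_torque": joint torques, N m; "ee_pos": TCP position; "orientation": TCP orientation; "ft_force": force on the tool from outside, world axes, zero at the start; "moment": the same for the moment, N m; "width": finger opening in mm; "grasp_force": force on a finger pad.
Only numpy, scipy, OpenCV 4.12 (cv2) and the standard library are available. Lean on these libraries where they do the work, as an engineer would, in place of code of your own. Each camera call takes 0.05 s, during which the arm holds its last target. There are 200 camera calls.

## Working session

There is one attempt and no reset: what is moved stays moved. The work goes in short steps, Python scripts to look and compute and a tool call to move; the robot and the scene stay as the last step left them, time stands still between calls to the robot, and variables do not carry over. Pictures are saved under pics/ and viewed, at most 10 in all, crops included, and the job is handed in when it is done.

Besides the shell and the picture viewer there is one more tool, called after ">>>" by a JSON object that holds its "fn" and its "kwargs". servo_tool: Moves the arm, as the interface text tells. Its arguments: {"type":"object","properties":{"rows":{"type":"array","items":{"type":"array","items":{"type":"number"}}}},"required":["rows"]}

```bash
mkdir -p pics; cat > h.py <<'E'
import numpy as np, cv2
from workcell import ctrl
from scipy.spatial.transform import Rotation as Ro
def grab(n):
    ci=ctrl.camera_info(n); im,d=ctrl.get_image(n); return im,d,ci
def save(im,f): cv2.imwrite(f,cv2.cvtColor(im,cv2.COLOR_RGB2BGR))
def rays(uv,ci):
    uv=np.atleast_2d(np.array(uv,float)); K=np.array(ci['intrinsics'])
    return cv2.undistortPoints(uv[:,None],K,np.array([ci['k1'],0,0,0.]))[:,0]
def plane(uv,ci,z):
    s=rays(uv,ci); R=np.array(ci['R']);t=np.array(ci['t'])
    d=np.c_[s,np.ones(len(s))]@R; c=-R.T@t
    return c+d*((z-c[2])/d[:,2])[:,None]
def cloud(d,ci):
    v,u=np.mgrid[:480,:640]; s=rays(np.c_[u.ravel(),v.ravel()],ci)
    p=np.c_[s,np.ones(len(s))]*d.reshape(-1,1)
    w=(p-np.array(ci['t']))@np.array(ci['R'])
    w[d.ravel()==0]=np.nan
    return w.reshape(480,640,3)
E
python3 - <<'E'
from h import *
print(ctrl.get_obs())
a=[]
for n in("scene","top"):
    im,d,ci=grab(n); save(im,f'pics/{n}0.png'); np.savez(f'{n}0.npz',im=im,d=d)
    print(n,ci['k1'],np.round(-np.array(ci['R']).T@ci['t']))
E
```

```text
{'t': 0.0, 'qpos': array([ 1.32501486e+00,  4.23830254e-01,  1.63067050e+00, -4.41345607e-05,
        1.08855883e+00, -1.89988064e-02]), 'qvel': array([ 7.68945016e-04,  3.12057887e-04, -4.51783271e-04,  1.75574857e-05,
        7.31949975e-04, -3.41145614e-04]), 'joint_torque': array([ 1.20766625e-03, -5.44623685e+01, -2.73671722e+01,  6.44246070e-02,
        2.26388482e-02, -1.23267059e-04]), 'ee_pos': array([140.38330331, 608.48160441, 221.91594845]), 'orientation': array([-3.55416874e-01, -3.12126653e+00,  2.29208086e-03]), 'ft_force': array([ 0.66071048, -0.64220374, -0.31403903]), 'moment': array([ 0.02471231,  0.03842487, -0.01418638]), 'grasp_force': 0.0, 'width': 88.14282300465342}
scene 0.020958322765903977 [1516.   62. 1062.]
top -0.07730805942027734 [ 343.   14. 1596.]
```

View pics/top0.png

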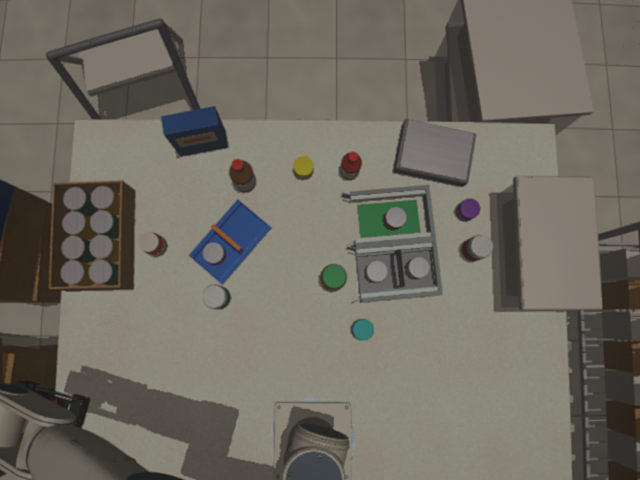

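View pics/scene0.png

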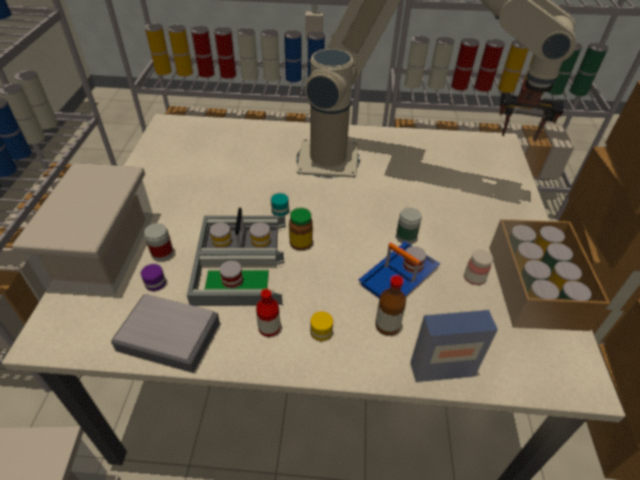

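Top view: the stray tin is the white-lidded one on the green pad at (395,217). Possible confusions:
- loaded tin in the blue tray (213,252)
- yellow-lot tins in the grey tray (376,271) and (418,267)
- jam jar (152,243), bean can (477,247), juice (351,163)
- purple (469,209), turquoise (362,329) and yellow (303,167) tins

I pick (395,217). The mouth faces image left, which is world +y.

```bash
python3 - <<'E'
from h import *
ci=ctrl.camera_info('top'); f=np.load('top0.npz'); im,d=f['im'],f['d']
W=cloud(d,ci)
hsv=cv2.cvtColor(im,cv2.COLOR_RGB2HSV).astype(int); H,S,V=hsv[...,0],hsv[...,1],hsv[...,2]
def blob(m,name,z,rect=True):
    m=m.astype(np.uint8)
    n,l,st,c=cv2.connectedComponentsWithStats(m); i=1+np.argmax(st[1:,4]); 
    pts=np.argwhere(l==i)[:,::-1]
    w=plane(pts,ci,z)[:,:2].astype(np.float32)
    r=cv2.minAreaRect(w); print(name,st[i],'c',np.round(w.mean(0),1),'rect',np.round(r[0],1),np.round(r[1],1),round(r[2],1), 'medz',np.round(np.nanmedian(W[l==i][:,2]),1))
yy,xx=np.mgrid[:480,:640]
box=lambda x0,x1,y0,y1:(xx>=x0)&(xx<x1)&(yy>=y0)&(yy<y1)
blob((abs(H-65)<15)&(S>120)&box(345,430,190,245),'pad',3)
blob((abs(H-110)<12)&(S>110)&box(180,280,195,285),'tray',20)
blob((H<15)&(S>140)&box(205,245,215,255),'handle',100)
for nm,b,z in(('stray',(380,410,203,232),58),('loaded',(198,230,240,268),59)):
    m=box(*b)&(abs(W[...,2]-z)<8); blob(m,nm,z)
# grey tray tins, rack
for nm,b,z in(('g1',(360,390,255,285),67),('g2',(405,435,252,282),67)):
    blob(box(*b)&(abs(W[...,2]-z)<8),nm,z)
blob(box(335,450,180,310)&(abs(W[...,2]-46)<5),'rackish',48)
for nm,b,lo in (('nut',(315,352,258,295),100),('soup',(195,235,280,312),80),('syrup',(222,262,150,195),80),('juice',(335,368,145,180),80)):
    m=box(*b)&(W[...,2]>lo); p=W[m]; print(nm,np.round(np.nanmean(p,0)),np.round(np.nanmax(p[:,2])))
save(cv2.resize(np.vstack([im[180:310,330:450],im[180:310,170:290]][:1]+[im[180:310,170:290]]),None,fx=2.3,fy=2.3),'pics/c1.png')
E
```

```text
pad [ 359  201   60   35 1268] c [ 642.9 -216.3] rect [ 643.2 -222.1] [ 93.  172.2] 5.5 medz 2.5
tray [ 190  200   80   83 2498] c [573.  237.5] rect [568.1 245.9] [128.5 215.9] 50.3 medz 5.8
handle [212 225  29  25 123] c [566.3 245.1] rect [566.7 245.7] [100.6   9.6] 50.5 medz 99.7
stray [385 207  21  21 336] c [ 636.4 -234.1] rect [ 636.1 -233. ] [58.5 58.1] 0.5 medz 57.4
loaded [203 243  21  21 323] c [528.2 287.2] rect [527.6 286.7] [57.4 56. ] 46.2 medz 58.9
g1 [366 261  22  21 349] c [ 479.3 -176.4] rect [ 479.4 -176.9] [57.4 58.3] 45.0 medz 66.5
g2 [408 257  22  22 355] c [ 490.9 -295.9] rect [ 490.7 -296.3] [59.1 59. ] 62.7 medz 66.3
rackish [ 344  185   99  117 2237] c [ 564.1 -249.1] rect [ 563.3 -223.5] [323.1 258. ] 5.7 medz 45.8
nut [460. -54. 119.] 129.0
soup [403. 271.  98.] 110.0
syrup [742. 203. 138.] 197.0
juice [ 781. -103.  114.] 156.0
```

View pics/c1.png

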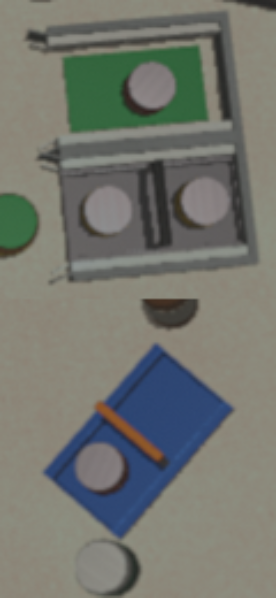

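The crop shows the white-lidded red tin alone on the green pad, right of the pad's middle. In the blue tray the free half is the upper-right one. Next I plan the approach above the stray tin, closing along the bay.

```bash
cat >> h.py <<'E'
def go(x,y,z,yaw,from_=None):
    """relative move from measured pose to TCP xyz pointing down, tool y at world yaw (deg): turn/1.5, shift/200"""
    o=ctrl.get_obs(); R0=Ro.from_rotvec(o['orientation'])
    a=np.radians(yaw); ty=np.array([np.cos(a),np.sin(a),0]); tz=np.array([0,0,-1.]); tx=np.cross(ty,tz)
    R1=Ro.from_matrix(np.c_[tx,ty,tz])
    rv=(R0.inv()*R1).as_rotvec(); sh=R0.inv().apply(np.array([x,y,z])-o['ee_pos'])
    y0=R0.apply([0,1,0])
    print('at',np.round(o['ee_pos'],1),'yaw',round(np.degrees(np.arctan2(y0[1],y0[0])),1),'q6',round(o['qpos'][5],2),'w',round(o['width'],1),'t',o['t'])
    print('turn',np.round(rv/1.5,4),'shift',np.round(sh/200,4))
E
python3 -c "
from h import *
go(636,-234,230,95.5)"
```

```text
at [140.4 608.5 222. ] yaw 77.0 q6 -0.02 w 87.9 t 0.1
turn [-9.000e-04 -2.000e-04 -2.152e-01] shift [-3.3619 -3.5475 -0.0352]
```

>>> {"fn": "servo_tool", "kwargs": {"rows": [[0,0,0,-0.21,-0.22,0,87],[0,0,0,-0.42,-0.44,0,87],[0,0,0,-0.63,-0.66,0,87],[0,0,0,-0.84,-0.885,-0.02,87],[0,0,0,-0.84,-0.885,-0.02,87]]}}

```text
t: 0.72
ee_pos: [265.6, 395.6, 226.6]
orientation: [-0.362, -3.12, 0.002]
ft_force: [-0.4, 0.6, -0.6]
width: 87.1
grasp_force: 0.0
```

>>> {"fn": "servo_tool", "kwargs": {"rows": [[0,0,0,-0.21,-0.22,0,87],[0,0,0,-0.42,-0.44,0,87],[0,0,0,-0.63,-0.66,0,87],[0,0,0,-0.84,-0.885,-0.02,87],[0,0,0,-0.84,-0.885,-0.02,87]]}}

```text
t: 1.35
ee_pos: [390.3, 186.5, 230.9]
orientation: [0.364, 3.12, 0.0]
ft_force: [0.2, 1.2, -0.3]
width: 86.8
grasp_force: 0.0
```

>>> {"fn": "servo_tool", "kwargs": {"rows": [[0,0,0,-0.21,-0.22,0,87],[0,0,0,-0.42,-0.44,0,87],[0,0,0,-0.63,-0.66,0,87],[0,0,0,-0.84,-0.885,0,87],[0,0,0,-0.84,-0.885,0,87]]}}

```text
t: 1.98
ee_pos: [514.4, -22.9, 230.4]
orientation: [0.36, 3.12, 0.0]
ft_force: [0.1, 1.2, -0.1]
width: 86.8
grasp_force: 0.0
```

>>> {"fn": "servo_tool", "kwargs": {"rows": [[0,0,-0.1,-0.21,-0.22,0,87],[0,0,-0.215,-0.42,-0.44,0,87],[0,0,-0.215,-0.63,-0.66,0,87],[0,0,-0.215,-0.84,-0.885,0,87],[0,0,-0.215,-0.84,-0.885,0,87],[0,0,-0.215,-0.84,-0.885,0,87]]}}

```text
t: 2.72
ee_pos: [636.0, -229.4, 229.8]
orientation: [0.153, -3.136, -0.002]
ft_force: [0.3, -0.0, -0.4]
width: 86.6
grasp_force: 0.0
```

```bash
python3 - <<'E'
from h import *
im,d,ci=grab('wrist'); W=cloud(d,ci); save(im,'pics/w1.png')
H,S,V=[c.astype(int) for c in cv2.split(cv2.cvtColor(im,cv2.COLOR_RGB2HSV))]
m=(abs(W[...,2]-58)<6)&(np.hypot(W[...,0]-636,W[...,1]+234)<50)
w=W[m][:,:2].astype(np.float32); print('tin depth',len(w),cv2.minEnclosingCircle(w),np.nanmedian(W[m][:,2]))
uv=np.argwhere(m)[:,::-1]; print('tin ray',cv2.minEnclosingCircle(plane(uv,ci,58)[:,:2].astype(np.float32)))
m=(abs(H-65)<15)&(S>120); w=plane(np.argwhere(m)[:,::-1],ci,3)[:,:2].astype(np.float32); print('pad',cv2.minAreaRect(w))
print(np.round(-np.array(ci['R']).T@ci['t']))
go(636,-234,25,95.5)
E
```

```text
tin depth 3628 ((636.3677978515625, -234.99334716796875), 29.898147583007812) 57.07928595813662
tin ray ((635.769287109375, -235.04087829589844), 29.786823272705078)
pad ((720.4374389648438, -216.762939453125), (572.4074096679688, 862.8878173828125), 5.511059761047363)
[ 566. -235.  391.]
at [ 635.9 -229.2  230.1] yaw 95.6 q6 -2.03 w 87.2 t 2.775
turn [ 0.0008 -0.0009  0.0012] shift [ 4.0000e-04 -2.5100e-02  1.0256e+00]
```

View pics/w1.png

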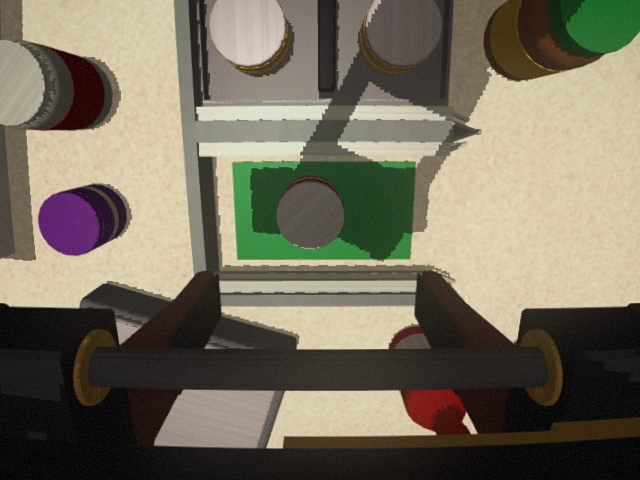

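The wrist view confirms the lone red tin at (310,215) on the pad, with clear room for the fingers along the bay. I descend onto it and grip.

>>> {"fn": "servo_tool", "kwargs": {"rows": [[0,0,0,0,-0.029,0,87],[0,0,0,0,-0.029,0.25,87],[0,0,0,0,-0.029,0.5,87],[0,0,0,0,-0.029,0.7,87],[0,0,0,0,-0.029,0.85,87],[0,0,0,0,-0.029,0.95,87],[0,0,0,0,-0.029,0.99,87],[0,0,0,0,-0.029,1.0,87]]}}

```text
t: 3.78
ee_pos: [637.0, -237.7, 31.1]
orientation: [-0.15, 3.137, -0.0]
ft_force: [-0.1, -0.8, 0.4]
width: 87.3
grasp_force: 0.0
```

>>> {"fn": "servo_tool", "kwargs": {"rows": [[0,0,0,0,0,0.025,87],[0,0,0,0,0,0.025,50],[0,0,0,0,0,0.025,50],[0,0,0,0,0,0.025,50],[0,0,0,0,0,0.025,50],[0,0,0,0,0,0.025,50]]}}

```text
t: 4.53
ee_pos: [636.8, -237.6, 26.1]
orientation: [-0.15, 3.138, 0.0]
ft_force: [-0.6, 2.3, 4.5]
width: 59.4
grasp_force: 30.0
```

```bash
python3 - <<'E'
from h import *
o=ctrl.get_obs(); print(o['width'],o['grasp_force'],o['ee_pos'],o['ft_force'])
go(613,207.5,180,50.5)
E
```

```text
59.37743629955213 30.000809133052826 [ 636.78808466 -237.56141562   26.07242557] [-0.60018529  2.32848564  4.47968214]
at [ 636.8 -237.6   26.1] yaw 95.5 q6 -2.04 w 59.4 t 4.525
turn [2.000e-04 1.000e-04 5.234e-01] shift [-0.0944  2.2266 -0.7692]
```

>>> {"fn": "servo_tool", "kwargs": {"rows": [[0,0,0,0,0,-0.05,50],[0,0,0,0,0,-0.2,50],[0,0,0,0,0,-0.4,50],[0,0,0,0,0,-0.6,50],[0,0,0,0,0,-0.77,50],[0,0,0,-0.01,0.15,-0.77,50],[0,0,0,-0.02,0.35,-0.77,50],[0,0,0,-0.03,0.55,-0.77,50],[0,0,0,-0.04,0.75,-0.77,50]]}}

```text
t: 5.65
ee_pos: [630.0, -86.8, 179.9]
orientation: [-0.15, 3.138, -0.001]
ft_force: [-0.8, 0.3, -2.9]
width: 59.8
grasp_force: 30.0
```

>>> {"fn": "servo_tool", "kwargs": {"rows": [[0,0,0,-0.01,0.2,0,50],[0,0,0,-0.02,0.4,0,50],[0,0,0,-0.03,0.6,0,50],[0,0,0,-0.04,0.75,0,50]]}}

```text
t: 6.15
ee_pos: [623.6, 63.7, 179.9]
orientation: [0.152, -3.138, 0.0]
ft_force: [-0.8, -0.5, -2.0]
width: 59.5
grasp_force: 30.0
```

>>> {"fn": "servo_tool", "kwargs": {"rows": [[0,0,0.1,-0.01,0.2,0,50],[0,0,0.2,-0.01,0.4,0,50],[0,0,0.3,-0.01,0.55,0,50],[0,0,0.4,-0.01,0.65,0,50],[0,0,0.48,-0.014,0.7,0,50],[0,0,0.523,-0.014,0.727,0,50],[0,0,0.523,-0.014,0.727,0,50],[0,0,0.523,-0.014,0.727,0,50]]}}

```text
t: 7.15
ee_pos: [612.8, 207.0, 179.7]
orientation: [1.059, 2.958, -0.0]
ft_force: [1.2, -0.5, -2.7]
width: 59.5
grasp_force: 30.0
```

```bash
python3 - <<'E'
from h import *
o=ctrl.get_obs(); print(o['width'],o['grasp_force'])
im,d,ci=grab('wrist'); W=cloud(d,ci); save(im,'pics/w2.png')
H,S,V=[c.astype(int) for c in cv2.split(cv2.cvtColor(im,cv2.COLOR_RGB2HSV))]
m=(H<18)&(S>130)&(abs(W[...,2]-99)<10); w=W[m][:,:2].astype(np.float32); print('handle',m.sum(),cv2.minAreaRect(w))
m=(abs(H-110)<14)&(S>90)&(np.hypot(W[...,0]-567,W[...,1]-246)<140)&(abs(W[...,2]-20)<4)
w=W[m][:,:2].astype(np.float32); print('rim',m.sum(),cv2.minAreaRect(w))
go(613,207.5,26.5,50.5)
E
```

```text
59.50821982439518 29.999316930770874
handle 3366 ((631.9403076171875, 195.0296630859375), (103.60212707519531, 178.9080810546875), 51.3253288269043)
rim 9685 ((567.701904296875, 246.4430694580078), (132.04225158691406, 218.39614868164062), 50.52016830444336)
at [612.8 207.  179.7] yaw 50.6 q6 -0.58 w 59.6 t 7.2
turn [-0.0001  0.0001  0.0009] shift [0.001  0.0029 0.7661]
```

View pics/w2.png

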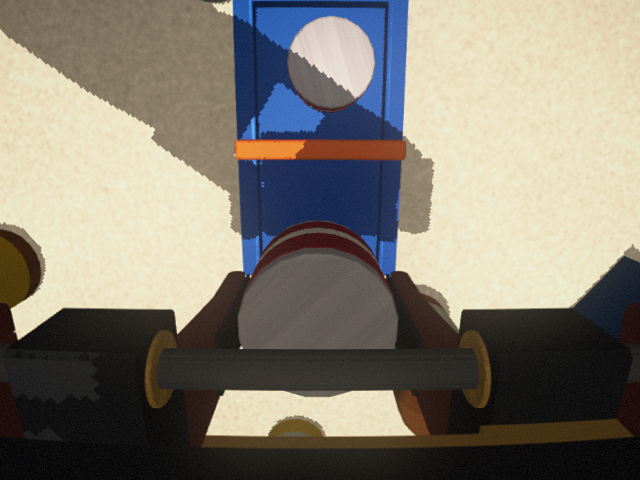

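The wrist view shows the held tin upright at (320,300), the tray's free half beneath it, the handle at (320,150) and the loaded tin at (330,62). The tray centre is (567.7, 246.4) with its long axis at −39.5°. I lower the tin and release it.

>>> {"fn": "servo_tool", "kwargs": {"rows": [[0,0,0,0,0.006,0.15,50],[0,0,0,0,0.006,0.35,50],[0,0,0,0,0.006,0.52,50],[0,0,0,0,0.006,0.65,50],[0,0,0,0,0.006,0.72,50],[0,0,0,0,0.006,0.75,50],[0,0,0,0,0.006,0.759,50],[0,0,0,0,0.006,0.759,50]]}}

```text
t: 8.2
ee_pos: [614.2, 208.5, 28.7]
orientation: [1.06, 2.956, 0.001]
ft_force: [0.1, 0.2, -2.0]
width: 59.3
grasp_force: 30.0
```

>>> {"fn": "servo_tool", "kwargs": {"rows": [[0,0,0,0,0,0,63],[0,0,0,0,0,0,72],[0,0,0,0,0,0,76],[0,0,0,0,0,0,76]]}}

```text
t: 8.7
ee_pos: [613.6, 208.4, 28.0]
orientation: [1.061, 2.957, 0.0]
ft_force: [0.1, 0.7, -1.0]
width: 75.9
grasp_force: 0.0
```

>>> {"fn": "servo_tool", "kwargs": {"rows": [[0,0,0,0,0,-0.05,76],[0,0,0,0,0,-0.2,76],[0,0,0,0,0,-0.45,76],[0,0,0,0,0,-0.7,76],[0,0,0,0,0,-0.9,76],[0,0,0,0,0,-0.9,76]]}}

```text
t: 9.45
ee_pos: [615.8, 209.0, 212.6]
orientation: [1.059, 2.951, 0.007]
ft_force: [-0.2, -0.0, -1.1]
width: 76.0
grasp_force: 0.0
```

```bash
python3 - <<'E'
from h import *
im,d,ci=grab('top'); W=cloud(d,ci); save(im[180:310,170:290],'pics/x.png')
C=np.array([567.7,246.4]); ex=np.array([.772,-.636]); ey=np.array([.636,.772])
yy,xx=np.mgrid[:480,:640]
im2,d2,c2=grab('wrist'); W2=cloud(d2,c2); save(im2,'pics/w3.png')
H,S,V=[c.astype(int) for c in cv2.split(cv2.cvtColor(im2,cv2.COLOR_RGB2HSV))]
m=(abs(H-110)<14)&(S>90)&(np.hypot(W2[...,0]-567,W2[...,1]-246)<140)&(abs(W2[...,2]-20)<4)
print('rim',cv2.minAreaRect(W2[m][:,:2].astype(np.float32)))
for nm,ww in(('top',W),('wrist',W2)):
  for s in(58,-57):
    p=C+s*ex
    m=(abs(ww[...,2]-59)<5)&(np.hypot(ww[...,0]-p[0],ww[...,1]-p[1])<42)
    q=ww[m]; 
    if len(q)<20: continue
    c,r=cv2.minEnclosingCircle(q[:,:2].astype(np.float32)); dd=np.array(c)-C
    print(nm,s,len(q),np.round(c,1),round(r,1),'tray xy',np.round([dd@ex,dd@ey],1),'z',np.round(np.percentile(q[:,2],[5,50,95]),1))
go(567.5,246,200,-39.5)
E
```

```text
rim ((566.71240234375, 247.07083129882812), (131.66510009765625, 219.73141479492188), 50.3663330078125)
wrist 58 4065 [614.1 209.2] 29.9 tray xy [59.5  0.8] z [56.9 58.1 59.3]
wrist -57 5138 [528.1 288.6] 30.2 tray xy [-57.4   7.4] z [56.7 58.  59.3]
at [613.4 208.3 208.4] yaw 50.5 q6 -0.57 w 75.8 t 9.55
turn [ 6.0000e-04 -1.0000e-04  1.0476e+00] shift [ 0.2973 -0.0004  0.0418]
```

Both tins stand in the tray, at +59.5 mm and −57.4 mm. Now to turn and move over the handle.

>>> {"fn": "servo_tool", "kwargs": {"rows": [[0,0,0.1,0.05,0,0,76],[0,0,0.22,0.1,0,0,76],[0,0,0.34,0.15,0,0,76],[0,0,0.46,0.2,0,0,76],[0,0,0.58,0.25,0,0,76],[0,0,0.7,0.297,0,0,76],[0,0,0.82,0.297,0,0,76],[0,0,0.92,0.297,0,0,70],[0,0,0.97,0.297,0,0,70],[0,0,0.97,0.297,0,0,70]]}}

```text
t: 10.8
ee_pos: [566.8, 245.7, 206.2]
orientation: [-2.758, -1.504, 0.005]
ft_force: [0.2, -0.9, -0.7]
width: 69.9
grasp_force: 0.0
```

```bash
python3 - <<'E'
from h import *
im,d,ci=grab('wrist'); W=cloud(d,ci)
H,S,V=[c.astype(int) for c in cv2.split(cv2.cvtColor(im,cv2.COLOR_RGB2HSV))]
m=(H<18)&(S>130)&(abs(W[...,2]-98)<7)&(np.hypot(W[...,0]-567,W[...,1]-246)<80); w=W[m][:,:2].astype(np.float32); print('handle',m.sum(),cv2.minAreaRect(w))
go(567.5,246.2,73,-39.5)
E
```

```text
handle 2317 ((567.5050048828125, 247.6052703857422), (102.82862854003906, 11.72055721282959), 50.2938346862793)
at [566.9 245.8 206.4] yaw -32.7 q6 0.96 w 70.1 t 10.85
turn [-0.0009  0.0015  0.0787] shift [0.0049 0.0023 0.6672]
```

>>> {"fn": "servo_tool", "kwargs": {"rows": [[0,0,0.08,0.005,0.0,0.1,70],[0,0,0.08,0.007,0.0,0.3,70],[0,0,0.08,0.007,0.0,0.5,70],[0,0,0.08,0.007,0.0,0.62,70],[0,0,0.08,0.007,0.0,0.667,70],[0,0,0.08,0.007,0.0,0.667,70],[0,0,0.08,0.007,0.0,0.667,0],[0,0,0.08,0.007,0.0,0.667,0],[0,0,0.08,0.007,0.0,0.667,0],[0,0,0.08,0.007,0.0,0.667,0]]}}

```text
t: 12.1
ee_pos: [568.6, 247.3, 74.9]
orientation: [2.844, 1.335, 0.001]
ft_force: [-0.5, 0.0, -0.4]
width: 33.4
grasp_force: 0.0
```

>>> {"fn": "servo_tool", "kwargs": {"rows": [[0,0,0,0,0,0,0],[0,0,0,0,0,0,0],[0,0,0,0,0,0,0],[0,0,0,0,0,0,0]]}}

```text
t: 12.6
ee_pos: [568.5, 247.2, 74.5]
orientation: [2.844, 1.335, -0.0]
ft_force: [0.5, -0.2, -0.1]
width: 11.8
grasp_force: 30.0
```

>>> {"fn": "servo_tool", "kwargs": {"rows": [[0,0,0,0,0,-0.02,0],[0,0,0,0,0,-0.06,0],[0,0,0,0,0,-0.12,0],[0,0,0,0,0,-0.18,0],[0,0,0,0,0,-0.22,0],[0,0,0,0,0,-0.24,0],[0,0,0,0,0,-0.24,0]]}}

```text
t: 13.48
ee_pos: [568.5, 247.3, 122.8]
orientation: [2.844, 1.335, 0.001]
ft_force: [-0.6, -0.1, -7.6]
width: 11.8
grasp_force: 30.0
```

```bash
python3 - <<'E'
from h import *
o=ctrl.get_obs(); print(o['ft_force'],o['moment'],o['width'])
go(617,47,121,-39.5); go(617,47,121,-84.5)
E
```

```text
[-0.55909547 -0.07977218 -7.62773716] [-0.03070907  0.08860676  0.00804925] 11.815094601686873
at [568.5 247.3 122.8] yaw -39.7 q6 1.08 w 11.8 t 13.475
turn [ 0.0002 -0.0002 -0.0024] shift [-0.6156  0.8262  0.0089]
at [568.5 247.3 122.8] yaw -39.7 q6 1.08 w 11.8 t 13.475
turn [ 0.000e+00 -3.000e-04  5.212e-01] shift [-0.6156  0.8262  0.0089]
```

>>> {"fn": "servo_tool", "kwargs": {"rows": [[0,0,0.01,-0.02,0.02,0,0],[0,0,0.03,-0.07,0.09,0,0],[0,0,0.07,-0.14,0.19,0,0],[0,0,0.12,-0.22,0.3,0,0],[0,0,0.18,-0.31,0.42,0,0],[0,0,0.24,-0.4,0.54,0,0],[0,0,0.3,-0.48,0.65,0,0],[0,0,0.36,-0.55,0.74,0,0],[0,0,0.42,-0.59,0.8,0,0],[0,0,0.46,-0.615,0.826,0,0]]}}

```text
t: 14.72
ee_pos: [617.0, 44.8, 122.1]
orientation: [3.128, 0.287, -0.001]
ft_force: [0.2, -1.2, -7.7]
width: 12.0
grasp_force: 30.0
```

>>> {"fn": "servo_tool", "kwargs": {"rows": [[0,0,0.03,0,0,0,0],[0,0,0.05,0,0,0,0],[0,0,0.06,0,0,0,0],[0,0,0.06,0,0,0,0],[0,0,0.06,0,0,0,0]]}}

```text
t: 15.35
ee_pos: [617.0, 47.2, 122.5]
orientation: [3.138, 0.154, 0.0]
ft_force: [-0.8, 0.3, -7.4]
width: 11.5
grasp_force: 30.0
```

```bash
python3 - <<'E'
from h import *
o=ctrl.get_obs(); print(o['ee_pos'])
im,d,ci=grab('top'); W=cloud(d,ci); save(cv2.resize(im[160:310,260:460],None,fx=3,fy=3,interpolation=cv2.INTER_CUBIC),'pics/t2.png')
H,S,V=[c.astype(int) for c in cv2.split(cv2.cvtColor(im,cv2.COLOR_RGB2HSV))]
m=((abs(H-65)<15)&(S>110)); m[:,:352]=0;m[:,430:]=0;m[:190]=0;m[245:]=0
w=plane(np.argwhere(m)[:,::-1],ci,3)[:,:2].astype(np.float32); print('pad top',m.sum(),cv2.minAreaRect(w))
im,d,ci=grab('wrist'); W=cloud(d,ci); save(im,'pics/w4.png')
H,S,V=[c.astype(int) for c in cv2.split(cv2.cvtColor(im,cv2.COLOR_RGB2HSV))]
m=((abs(H-65)<15)&(S>120)&(abs(W[...,2]-3)<8)); print('pad wrist',m.sum(), cv2.minAreaRect(W[m][:,:2].astype(np.float32)) if m.sum() else 0)
m=((abs(H-110)<14)&(S>90)); w=W[m]; w=w[(w[:,2]>40)&(w[:,2]<90)&(np.hypot(w[:,0]-617,w[:,1]-47)<150)]; print('tray',len(w),np.nanpercentile(w[:,2],[5,50,95]),cv2.minAreaRect(w[:,:2].astype(np.float32)))
# rack top in wrist
m=(W[...,2]>36)&(W[...,2]<54)&(W[...,1]<-90)&(abs(H-110)>20)
w=W[m]; print(len(w))
go(617,47,121,-84.5)
E
```

```text
[616.97021822  47.16951758 122.48897727]
pad top 1805 ((642.9172973632812, -221.85116577148438), (94.03064727783203, 173.45761108398438), 5.518459320068359)
pad wrist 10424 ((637.1243896484375, -171.4925079345703), (99.82305145263672, 82.53697204589844), 6.168041706085205)
tray 33044 [50.18076263 51.87103568 67.80246133] ((621.3395385742188, 48.619773864746094), (119.93885803222656, 220.8232879638672), 5.429185390472412)
6327
at [617.   47.2 122.5] yaw -84.4 q6 1.53 w 11.7 t 15.45
turn [0.     0.     0.0015] shift [0.0001 0.001  0.0074]
```

View pics/w4.png

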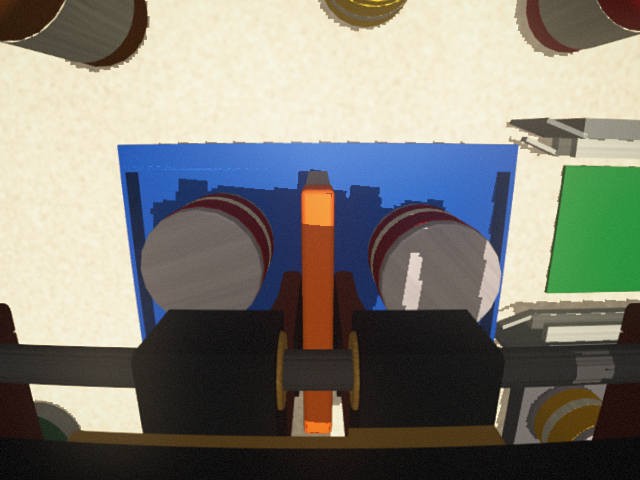

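View pics/t2.png

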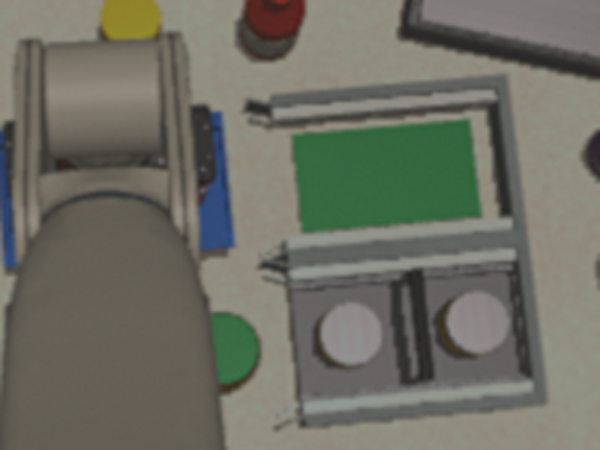

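The wrist view shows the tray level and both tins upright at (205,265) and (435,265), with the pad at right (550–640, 165–290). The top view shows a clear bay. The lateral error is about 1 mm and there are 271 mm to go. I lower to slot height and slide in part of the way.

>>> {"fn": "servo_tool", "kwargs": {"rows": [[0,0,0.001,0.004,0,0.03,0],[0,0,0.001,0.004,0,0.08,0],[0,0,0.001,0.004,0,0.13,0],[0,0,0.001,0.004,0,0.165,0],[0,0,0.001,0.004,0,0.177,0],[0,0,0.001,0.004,0,0.177,0]]}}

```text
t: 16.2
ee_pos: [617.7, 47.2, 86.9]
orientation: [3.138, 0.151, -0.0]
ft_force: [-0.2, 0.1, -7.6]
width: 12.1
grasp_force: 30.0
```

>>> {"fn": "servo_tool", "kwargs": {"rows": [[0,0,0,0,0.02,0,0],[0,0,0,0,0.07,0,0],[0,0,0,0,0.13,0,0],[0,0,0,0,0.19,0,0],[0,0,0,0,0.25,0,0],[0,0,0,0,0.31,0,0],[0,0,0,0,0.37,0,0],[0,0,0,0,0.42,0,0],[0,0,0,0,0.45,0,0],[0,0,0,0,0.45,0,0]]}}

```text
t: 17.45
ee_pos: [626.5, -42.8, 87.1]
orientation: [-3.138, -0.15, -0.0]
ft_force: [0.4, 0.2, -7.4]
width: 12.1
grasp_force: 30.0
```

```bash
python3 - <<'E'
from h import *
o=ctrl.get_obs(); print(o['ft_force'],o['moment'])
p=o['ee_pos'][:2]-[642.9,-221.9]; e=np.array([.0961,-.9954]);n=np.array([.9954,.0961]); print('TCP pad xy',p@e,p@n,'z',o['ee_pos'][2])
im,d,ci=grab('wrist'); W=cloud(d,ci); save(im,'pics/w5.png')
E
```

```text
[ 0.44970977  0.23587238 -7.35149892] [-0.06880896  0.14491487 -0.04682568]
TCP pad xy -179.84414462123192 0.8692017360194766 z 87.07145723044445
```

View pics/w5.png

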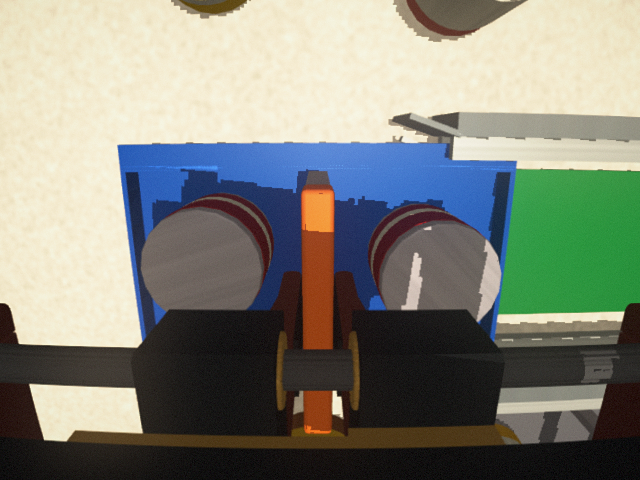

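The flange has gone under the lip at (450–515,160) and there is no contact force. I continue inward.

>>> {"fn": "servo_tool", "kwargs": {"rows": [[0,0,0,0,0.03,0,0],[0,0,0,0,0.1,0,0],[0,0,0,0,0.2,0,0],[0,0,0,0,0.3,0,0],[0,0,0,0,0.4,0,0],[0,0,0,0,0.5,0,0],[0,0,0,0,0.6,0,0],[0,0,0,0,0.7,0,0],[0,0,0,0,0.77,0,0],[0,0,0,0,0.79,0,0]]}}

```text
t: 18.75
ee_pos: [641.7, -200.7, 87.0]
orientation: [3.138, 0.15, 0.0]
ft_force: [-0.6, -0.4, -8.1]
width: 12.0
grasp_force: 30.0
```

>>> {"fn": "servo_tool", "kwargs": {"rows": [[0,0,0,0,0.02,0,0],[0,0,0,0,0.04,0,0],[0,0,0,0,0.06,0,0],[0,0,0,0,0.08,0,0],[0,0,0,0,0.09,0,0],[0,0,0,0,0.1,0,0],[0,0,0,0,0.1,0,0]]}}

```text
t: 19.62
ee_pos: [643.6, -219.7, 87.1]
orientation: [3.138, 0.151, 0.0]
ft_force: [0.7, -1.3, -7.5]
width: 12.3
grasp_force: 30.0
```

```bash
python3 - <<'E'
from h import *
o=ctrl.get_obs(); print(o['ft_force'],o['moment'])
p=o['ee_pos'][:2]-[642.9,-221.9]; e=np.array([.0961,-.9954]);n=np.array([.9954,.0961]); print('TCP pad xy',p@e,p@n,'z',o['ee_pos'][2])
E
```

```text
[ 0.68807939 -1.31132822 -7.4805554 ] [-0.08797729  0.20678793 -0.00857874]
TCP pad xy -2.113345908573303 0.8894710490248583 z 87.09749776046996
```

>>> {"fn": "servo_tool", "kwargs": {"rows": [[0,0,0,0,0.005,0,0],[0,0,0,0,0.01,0,0],[0,0,0,0,0.01,0,0],[0,0,0,0,0.01,0,0]]}}

```text
t: 20.12
ee_pos: [643.7, -221.6, 87.1]
orientation: [-3.138, -0.151, 0.0]
ft_force: [0.2, -0.8, -7.3]
width: 11.7
grasp_force: 30.0
```

>>> {"fn": "servo_tool", "kwargs": {"rows": [[0,0,0,0,0.004,0,0],[0,0,0,0,0.007,0,0],[0,0,0,0,0.007,0,0],[0,0,0,0,0.007,0,0]]}}

```text
t: 20.62
ee_pos: [643.6, -222.4, 87.1]
orientation: [-3.137, -0.151, 0.001]
ft_force: [-1.7, 4.9, -4.5]
width: 11.7
grasp_force: 30.0
```

It touches the stop (about 5 N). I back off slightly, set it down on the ledges and release.

>>> {"fn": "servo_tool", "kwargs": {"rows": [[0,0,0,0,-0.004,0,0],[0,0,0,0,-0.004,0.008,0],[0,0,0,0,-0.004,0.016,0],[0,0,0,0,-0.004,0.021,0],[0,0,0,0,-0.004,0.023,0],[0,0,0,0,-0.004,0.023,0]]}}

```text
t: 21.38
ee_pos: [644.0, -222.2, 82.6]
orientation: [3.138, 0.151, 0.001]
ft_force: [0.1, 3.5, -6.0]
width: 11.5
grasp_force: 30.0
```

>>> {"fn": "servo_tool", "kwargs": {"rows": [[0,0,0,0,-0.003,0.003,0],[0,0,0,0,-0.003,0.005,0],[0,0,0,0,-0.003,0.005,0],[0,0,0,0,-0.003,0.005,0]]}}

```text
t: 21.88
ee_pos: [644.0, -222.1, 82.4]
orientation: [3.137, 0.151, 0.001]
ft_force: [-3.7, 0.1, 6.4]
width: 12.0
grasp_force: 30.0
```

>>> {"fn": "servo_tool", "kwargs": {"rows": [[0,0,0,0,0,0,20],[0,0,0,0,0,0,40],[0,0,0,0,0,0,50],[0,0,0,0,0,0,50],[0,0,0,0,0,0,50]]}}

```text
t: 22.5
ee_pos: [643.8, -221.6, 81.4]
orientation: [3.138, 0.151, -0.0]
ft_force: [-0.4, 0.4, -0.0]
width: 50.2
grasp_force: 0.0
```

>>> {"fn": "servo_tool", "kwargs": {"rows": [[0,0,0,0,0,-0.05,50],[0,0,0,0,0,-0.15,50],[0,0,0,0,0,-0.35,50],[0,0,0,0,0,-0.6,50],[0,0,0,0,0,-0.8,50],[0,0,0,0,0,-0.9,50],[0,0,0,0,0,-0.9,50]]}}

```text
t: 23.38
ee_pos: [644.4, -221.8, 263.5]
orientation: [3.137, 0.151, 0.005]
ft_force: [-0.7, -0.3, -0.4]
width: 49.9
grasp_force: 0.0
```

```bash
python3 - <<'E'
from h import *
o=ctrl.get_obs(); print(o['ee_pos'],o['ft_force'],o['width'])
im,d,ci=grab('wrist'); W=cloud(d,ci); save(im,'pics/w6.png')
H,S,V=[c.astype(int) for c in cv2.split(cv2.cvtColor(im,cv2.COLOR_RGB2HSV))]
P=np.array([642.9,-221.9]); e=np.array([.0961,-.9954]);n=np.array([.9954,.0961])
def rep(nm,m,circ=False):
    w=W[m]; q=w[:,:2].astype(np.float32); r=cv2.minEnclosingCircle(q) if circ else cv2.minAreaRect(q)
    c=np.array(r[0])-P; print(nm,len(w),'pad xy',np.round([c@e,c@n],1),np.round(r[1],1),r[2:], 'z',np.round(np.percentile(w[:,2],[5,50,95]),1))
near=np.hypot(W[...,0]-P[0],W[...,1]-P[1])<140
rep('tray',near&(abs(H-110)<14)&(S>90)&(W[...,2]<35))
rep('handle',near&(H<18)&(S>130)&(abs(W[...,2]-108)<6))
for s in(60,-57):
    p=P+s*e; rep('tin',(np.hypot(W[...,0]-p[0],W[...,1]-p[1])<45)&(abs(W[...,2]-67)<4),True)
E
```

```text
[ 644.38094862 -221.84565825  263.46476158] [-0.7049136  -0.33892385 -0.37419348] 49.917460174211584
tray 14716 pad xy [-0.3 -2.4] [118.6 220. ] (6.015814304351807,) z [ 9.8 11.5 27.7]
handle 1711 pad xy [-0.7 -0.1] [103.2  11.3] (5.731810569763184,) z [105.6 106.9 108.1]
tin 3143 pad xy [59.8  0.4] 30.0 () z [64.8 66.1 67.3]
tin 3199 pad xy [-57.2   6.8] 30.2 () z [64.6 65.9 67.2]
```

View pics/w6.png

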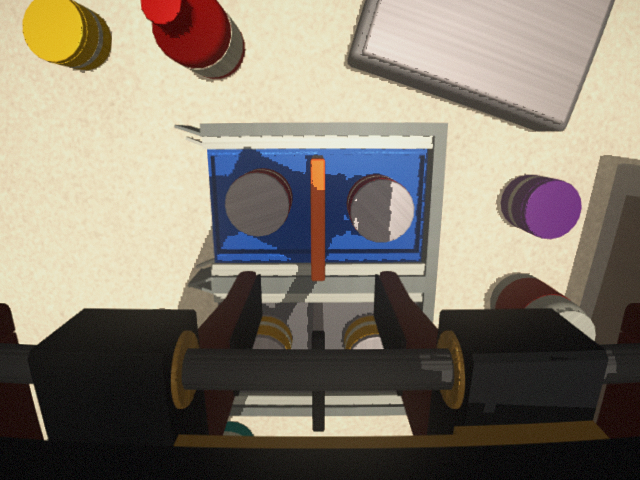

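The picture shows the tray at (320,205) home within about 1 mm and square. Both tins stand upright at (258,203) and (381,208), and the gripper is clear above.

```bash
python3 -c "
from workcell import ctrl
print(ctrl.close_job())"
```

```text
the job is handed in; nothing more can be done
None
```

The blue tray is in the free bay, square and about 1 mm from fully home, with both red tins upright in it and the gripper clear. The job was handed in at about 23.4 s; the close call gave no pass or fail result.

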